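# Find the unlatched cover of the bench service duct and push it open

## Task

One of the four identical steel covers in the service duct has been left unlatched: with closed fingertips press gently on the robot-side end of one cover after another until you find the one that rocks, then push that cover open until it stands nearly upright at its stop, so that the sockets under it can be reached. Only press and push: pinch and lift nothing, do not force the latched covers, and leave the parts and tools on and around the duct where they are.

Things in the scene. Friction and masses are not known exactly. Their poses are not given: they have to be found in the camera images.
- duct: low aluminium service duct fixed on the bench, 190 (x) x 590 (y) x 70 mm tall. Origin: centre of its underside; x points away from the robot across the duct, y along the row. Bays at y = -202.5, -67.5, 67.5, 202.5 mm, with 39 mm wide solid strips between; a 20 mm strip along the robot's side and a 25 mm one along the far side, all as high as the covers.
- bay_a: one of four identical-looking bays (letters change places; they do not tell which is free). Origin: bay centre at bench height; axes as the duct's. Its plain steel cover lies flush, top 70 mm up: x -63 to +67 mm, y +-46.5 mm, 5 mm thick. Pivot line along y at x = -18 mm, 67.5 mm up. Round pressing spot at x = -48 mm. A 12 mm slot lies before the near edge; the bay is hollow below.
- bay_b: one of four identical-looking bays (letters change places; they do not tell which is free). Origin: bay centre at bench height; axes as the duct's. Its plain steel cover lies flush, top 70 mm up: x -63 to +67 mm, y +-46.5 mm, 5 mm thick. Pivot line along y at x = -18 mm, 67.5 mm up. Round pressing spot at x = -48 mm. A 12 mm slot lies before the near edge; the bay is hollow below.
- bay_c: one of four identical-looking bays (letters change places; they do not tell which is free). Origin: bay centre at bench height; axes as the duct's. Its plain steel cover lies flush, top 70 mm up: x -63 to +67 mm, y +-46.5 mm, 5 mm thick. Pivot line along y at x = -18 mm, 67.5 mm up. Round pressing spot at x = -48 mm. A 12 mm slot lies before the near edge; the bay is hollow below.
- bay_d: one of four identical-looking bays (letters change places; they do not tell which is free). Origin: bay centre at bench height; axes as the duct's. Its plain steel cover lies flush, top 70 mm up: x -63 to +67 mm, y +-46.5 mm, 5 mm thick. Pivot line along y at x = -18 mm, 67.5 mm up. Round pressing spot at x = -48 mm. A 12 mm slot lies before the near edge; the bay is hollow below.
- cover_a (a joint): tilt of that bay's cover: 0 rad shut, growing as its near end (45 mm from pivot to edge) goes down and its far end (85 mm) rises. A latched cover stays within about 0.01 rad; the free one turns to a stop at 1.4 rad, nearly upright. Its pivot has friction: it gives at about 4 to 7 N on the near end and stays at any angle where it is left.
- cover_b (a joint): tilt of that bay's cover: 0 rad shut, growing as its near end (45 mm from pivot to edge) goes down and its far end (85 mm) rises. A latched cover stays within about 0.01 rad; the free one turns to a stop at 1.4 rad, nearly upright. Its pivot has friction: it gives at about 4 to 7 N on the near end and stays at any angle where it is left.
- cover_c (a joint): tilt of that bay's cover: 0 rad shut, growing as its near end (45 mm from pivot to edge) goes down and its far end (85 mm) rises. A latched cover stays within about 0.01 rad; the free one turns to a stop at 1.4 rad, nearly upright. Its pivot has friction: it gives at about 4 to 7 N on the near end and stays at any angle where it is left.
- cover_d (a joint): tilt of that bay's cover: 0 rad shut, growing as its near end (45 mm from pivot to edge) goes down and its far end (85 mm) rises. A latched cover stays within about 0.01 rad; the free one turns to a stop at 1.4 rad, nearly upright. Its pivot has friction: it gives at about 4 to 7 N on the near end and stays at any angle where it is left.
- cover_a_edge (a point): middle of the far edge of that bay's cover, at mid thickness, 85 mm from the pivot line; its axes turn with the cover (x outwards along it, y along the edge, z out of its top face). Once raised, the edge can be pushed from beyond, towards the robot and upwards along its arc, to the stop.
- cover_b_edge (a point): middle of the far edge of that bay's cover, at mid thickness, 85 mm from the pivot line; its axes turn with the cover (x outwards along it, y along the edge, z out of its top face). Once raised, the edge can be pushed from beyond, towards the robot and upwards along its arc, to the stop.
- cover_c_edge (a point): middle of the far edge of that bay's cover, at mid thickness, 85 mm from the pivot line; its axes turn with the cover (x outwards along it, y along the edge, z out of its top face). Once raised, the edge can be pushed from beyond, towards the robot and upwards along its arc, to the stop.
- cover_d_edge (a point): middle of the far edge of that bay's cover, at mid thickness, 85 mm from the pivot line; its axes turn with the cover (x outwards along it, y along the edge, z out of its top face). Once raised, the edge can be pushed from beyond, towards the robot and upwards along its arc, to the stop.
- carriage_1: a small dark steel guide carriage with green ends, 46 x 28 x 22 mm tall, loose on the duct top between two covers; origin: centre of its underside (a bystander, to be left alone)
- carriage_2: the same kind of carriage, loose on the duct top between two other covers (a bystander, to be left alone)
- gauge: upright plain steel plug gauge, 22 mm diameter, 38 mm tall, loose on the duct top between two covers; origin: centre of its underside (a bystander, to be left alone)
- tester: white hand-held tester, 75 x 48 x 32 mm, loose on the bench on the robot's side of the duct (a bystander, to be left alone)
- driver: screwdriver lying on the bench on the robot's side of the duct (a bystander, to be left alone)
- guide: 200 mm steel guide rail with two carriages, 39 mm tall, loose on the bench beyond the duct (a bystander, to be left alone)
- oil: white oil bottle, 48 mm diameter, 120 mm tall, on the bench beyond the duct (a bystander, to be left alone)

How it is judged:
By the outcome, as a careful person would: the job done as asked, in the order asked, and still so for the second after the job is handed in, with the robot touching nothing.
It also fails if it takes over 54 s, if anything falls off the work surface, if the arm or the gripper's body presses on something with over 40 N, if the wrist force passes 120 N, or if a joint passes its speed limit or range.

## Robot

A 6-joint arm with a two-finger parallel gripper is mounted at the origin on the work surface. World frame = base frame: x ahead of the robot, y to its left, z up, the work surface at z = 0. Lengths are in m, angles in rad, forces in N, time in s.
With the tool pointing down it reaches from about 0.35 to 0.975 m from the base axis. Payload 7.1 kg.
Tool frame: the origin (TCP) lies midway between the tips of the shut fingers; the grasp point (between the pads) lies 19 mm behind it; z points along the fingers, y is the line along which they close (so a half turn about z gives the same grasp; the last joint's range is limited). The gripper opens to 88 mm and grips with 3 to 60 N. Pads are 20 mm wide; open, the fingers measure 115 mm over their backs; the gripper's body (75 mm by 178 mm) begins 61 mm behind the grasp point.
Start: joints at [-1.33, 0.423, 1.63, -0, 1.089, -0.019], TCP at [0.161, -0.604, 0.223] pointing down, gripper open.
Joint ranges: [-3, 3], [-0.9, 2.11], [0.09, 2.58], [-1.31, 4.45], [0.11, 2.69], [-2.54, 2.54]. Speed limits (rad/s): [2.39, 2.39, 3.01, 3.14, 3.14, 3.14].

## Interface

Orientations are given as a unit quaternion [w, x, y, z].
In Python, from station import move_pose, movel, movej, command_gripper, wait, inverse_kinematics, read_camera, camera_info, MotionError, job_done, get_time, get_joint_pos, get_qvel, get_effort, get_tcp_pos, get_ee_rot, get_ft_force, get_ft_torque, get_grip_width, get_finger_force gives the robot as it stands. Calls block until the motion is done:
- move_pose(position, orientation): joint-space move of the TCP to a pose.
- movel(position, frame=None, v=0.15, until_force=None): straight line of the TCP; frame=None keeps the orientation; v is the mean speed in m/s. With until_force (N) it stops when the force on the tool has changed by that much, and returns True; else False.
- movej(angles): joint-space move.
- command_gripper(opening): opening from 0.0 (shut) to 1.0 (fully open); the grip force is fixed at half the most; returns when the fingers have stopped.
- wait(seconds).
- inverse_kinematics(position, orientation): joint angles nearest the present ones, or None.
- read_camera(name): name is "side" or "top" or "wrist"; returns the picture (420x560x3 uint8, red, green, blue); there is no depth.
- camera_info(name): a dict with "intrinsics" (3x3 intrinsics, pixels), "dist" ([k1, k2, p1, p2, k3] as OpenCV has them; the pictures are not rectified), "T" (4x4, takes a point from camera to world coordinates); the wrist camera has in their place "tool_from_camera" (4x4, takes a point from camera to tool coordinates, whose origin is the TCP and whose axes are the flange's). Camera axes: x right, y up, looking along -z (the intrinsics and any distortion apply to the point x, -y, -z); pixel columns grow to the right and rows downward; lengths in m; the calibration is good to about 2 mm. A picture is of the moment at which its call begins: read the wrist's pose just before it. camera_info takes no time and is no camera call.
A pose or a line that the arm cannot do raises MotionError and nothing moves.
- job_done(): hands the job in; it is judged then, once.
Readings, each from a call of its own:
- get_time(): time.
- get_joint_pos(): joint angles.
- get_qvel(): joint speeds.
- get_effort(): joint torques, N m.
- get_tcp_pos(): TCP position.
- get_ee_rot(): TCP orientation.
- get_ft_force(): force on the tool from outside, world axes, zero at the start.
- get_ft_torque(): the same for the moment, N m.
- get_grip_width(): opening from 0.0 (shut) to 1.0 (fully open).
- get_finger_force(): force on a finger pad.
Only numpy, scipy, OpenCV 4.12 (cv2) and the standard library are available. Lean on these libraries where they do the work, as an engineer would, in place of code of your own. Each camera call takes 0.05 s, during which the arm holds its last target. There are 200 camera calls.

## Working session

There is one attempt and no reset: what is moved stays moved. The work goes in short steps, each a Python script; the robot and the scene stay as the last script left them, time stands still between calls to the robot, and variables do not carry over. Pictures are saved under pics/ and viewed, at most 10 in all, crops included, and the job is handed in when it is done.

```bash
mkdir -p pics; ls
python3 - <<'E'
from station import *
import cv2,numpy as np
for n in("top","side"):
    cv2.imwrite(f"pics/{n}0.png",read_camera(n)[:,:,::-1]); c=camera_info(n); print(n,c)
print(camera_info("wrist"),get_ee_rot(),get_time())
E
```

```text
pics
top {'intrinsics': array([[503.86839326,   0.        , 280.33343837],
       [  0.        , 503.86839326, 206.00866047],
       [  0.        ,   0.        ,   1.        ]]), 'dist': array([-0.1576543,  0.       ,  0.       ,  0.       ,  0.       ]), 'T': array([[-0.03381196,  0.97823966, -0.20470449,  0.33525205],
       [-0.99941437, -0.0341726 ,  0.00177411,  0.00656244],
       [-0.00525978,  0.2046446 ,  0.97882221,  1.04487277],
       [ 0.        ,  0.        ,  0.        ,  1.        ]])}
side {'intrinsics': array([[392.49172805,   0.        , 274.4217148 ],
       [  0.        , 392.49172805, 203.63174313],
       [  0.        ,   0.        ,   1.        ]]), 'dist': array([-0.09451824,  0.        ,  0.        ,  0.        ,  0.        ]), 'T': array([[ 0.98663829,  0.11040617, -0.11981386,  0.46104387],
       [-0.16139005,  0.56154891, -0.81155164, -0.6040713 ],
       [-0.02231897,  0.82004469,  0.57186412,  0.52766046],
       [ 0.        ,  0.        ,  0.        ,  1.        ]])}
{'intrinsics': array([[365.76909658,   0.        , 276.91101156],
       [  0.        , 365.76909658, 215.64277395],
       [  0.        ,   0.        ,   1.        ]]), 'dist': array([-0.03440706,  0.        ,  0.        ,  0.        ,  0.        ]), 'tool_from_camera': array([[ 4.02859276e-04,  9.60580675e-01,  2.78001087e-01,
         7.68809496e-02],
       [ 9.99999755e-01, -2.27745251e-04, -6.62197014e-04,
        -2.84194887e-04],
       [-5.72780227e-04,  2.78001286e-01, -9.60580531e-01,
        -1.61852340e-01],
       [ 0.00000000e+00,  0.00000000e+00,  0.00000000e+00,
         1.00000000e+00]])} [-6.84858651e-04  9.91572876e-01  1.29548283e-01 -7.29746149e-05] 0.1
```

View pics/top0.png

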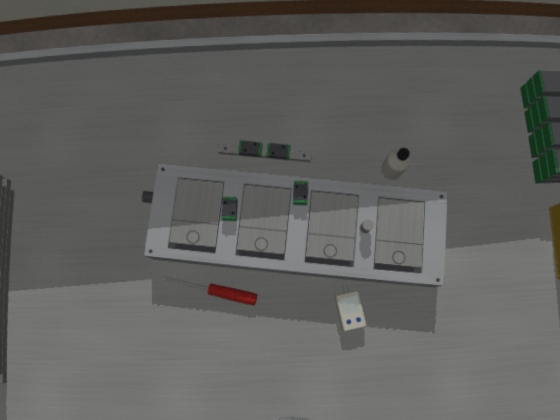

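View pics/side0.png

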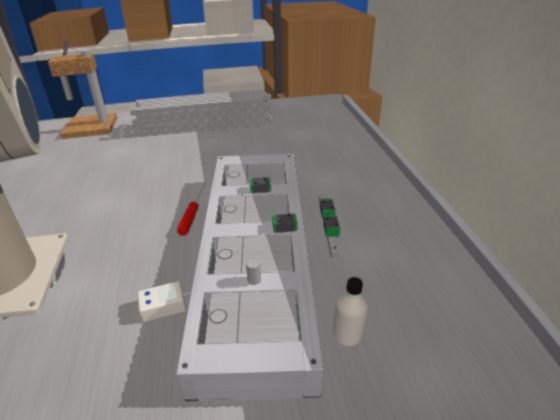

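The top view shows the duct with its pressing rings at about (193,237), (261,243), (330,250) and (399,257), and top corners near (160,168), (446,190), (441,283) and (149,257). Two carriages and the gauge stand on the strips. Next I'll fit the duct frame.

```bash
cat > h.py <<'E'
from station import *
import numpy as np, cv2
from scipy.spatial.transform import Rotation as R
def pose():
    q=get_ee_rot(); T=np.eye(4); T[:3,:3]=R.from_quat(np.r_[q[1:],q[0]]).as_matrix(); T[:3,3]=get_tcp_pos(); return T
def cast(name,px,z,T=None):
    c=camera_info(name)
    T=c['T'] if name!='wrist' else T@c['tool_from_camera']
    u=cv2.undistortPoints(np.array(px,float).reshape(-1,1,2),c['intrinsics'],c['dist']).reshape(-1,2)
    d=np.c_[u[:,0],-u[:,1],-np.ones(len(u))]@T[:3,:3].T
    o=T[:3,3]; return o+d*((z-o[2])/d[:,2])[:,None]
def fit(loc,w):   # 2D rigid
    loc=np.array(loc);w=np.array(w)[:,:2];a,b=loc-loc.mean(0),w-w.mean(0)
    th=np.arctan2((a[:,0]*b[:,1]-a[:,1]*b[:,0]).sum(),(a*b).sum())
    M=np.array([[np.cos(th),-np.sin(th)],[np.sin(th),np.cos(th)]]); t=w.mean(0)-M@loc.mean(0)
    return th,t,w-(loc@M.T+t)
BY=[.2025,.0675,-.0675,-.2025]
E
python3 - <<'E'
from h import *
w=cast('top',[(193,237),(261,243.5),(330,250.5),(399,257),(160,168),(446,190),(441,283),(149,257)],.07)
th,t,r=fit([(-.048,y) for y in BY]+[(.095,.295),(.095,-.295),(-.095,-.295),(-.095,.295)],w)
print(th,t,np.round(r*1e3,1))
for p in [(230,207),(300,192),(367,226),(400,160)]:
    q=cast('top',[p],.09)[0,:2]-t; c,s=np.cos(th),np.sin(th); print(c*q[0]+s*q[1],-s*q[0]+c*q[1])
E
```

```text
-0.12304276192505074 [ 0.50298272 -0.02933091] [[ 2.8  0.8]
 [ 2.2  1.4]
 [ 0.3  1.7]
 [-1.2  1. ]
 [-7.  -5.3]
 [-0.6  2.6]
 [ 2.3  7.1]
 [ 1.  -9.2]]
0.01698295935275326 0.13489135018594975
0.05866569894176929 0.002154776334780512
0.003018286729306152 -0.13211743188229003
0.1417886341979499 -0.19132323160791606
```

```bash
cat >> h.py <<'E'
def quat(th):
    q=(R.from_euler('z',th)*R.from_euler('x',np.pi)).as_quat(); return np.r_[q[3],q[:3]]
E
python3 - <<'E'
from h import *
move_pose([.48,-.03,.33],quat(-.123)); command_gripper(0.0)
T=pose(); np.save('T1.npy',T); im=read_camera('wrist'); cv2.imwrite('pics/w1.png',im[:,:,::-1])
g=cv2.cvtColor(im,cv2.COLOR_RGB2GRAY)
c=cv2.HoughCircles(g,cv2.HOUGH_GRADIENT,1,50,param1=80,param2=14,minRadius=6,maxRadius=16); print(c,get_time(),T[:3,3])
E
```

```text
[[[101.5 197.5   9.4]
  [214.5 197.5  10.5]
  [397.5 160.5   9.4]
  [328.5 199.5   8.2]
  [443.5 202.5  10.3]
  [277.5 383.5   8.2]]] 3.8583 [ 0.4799884  -0.02999539  0.32999982]
```

View pics/w1.png

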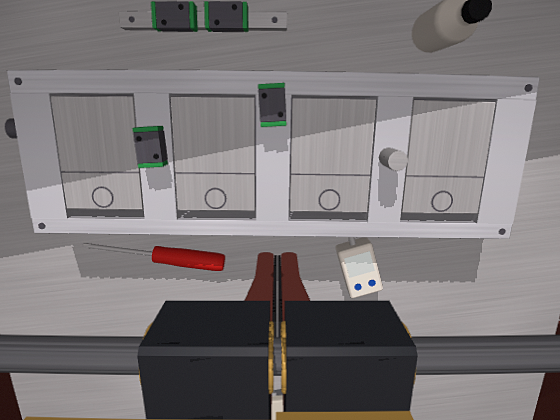

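The wrist view shows four rings at about (102,197), (215,198), (329,200) and (442,202), and the strips with the bystanders are clear of the covers.

```bash
python3 - <<'E'
from h import *
T=np.load('T1.npy')
w=cast('wrist',[(102,197.2),(215,198),(329,199.7),(442.3,201.8)],.07,T)
th,t,r=fit([(-.048,y) for y in BY],w); print(th,t,np.round(r*1e3,1))
# check: cover far edges (x=.067) & near slot edge (-.075)
for p in [(215,95),(330,97),(215,219),(453,99)]:
    q=cast('wrist',[p],.07,T)[0,:2]-t; c,s=np.cos(th),np.sin(th); print(c*q[0]+s*q[1],-s*q[0]+c*q[1])
w2=cast('top',[(193,237),(261,243.5),(330,250.5),(399,257)],.07); print(np.round((w2-w)*1e3,1))
np.save('duct.npy',[th,*t])
E
cat >> h.py <<'E'
def D():
    th,x,y=np.load('duct.npy'); return th,np.array([x,y])
def W(x,y,z):
    th,t=D(); c,s=np.cos(th),np.sin(th); return [c*x-s*y+t[0],s*x+c*y+t[1],z]
def loc(p):
    th,t=D(); c,s=np.cos(th),np.sin(th); q=np.array(p[:2])-t; return np.array([c*q[0]+s*q[1],-s*q[0]+c*q[1],p[2]])
E
```

```text
-0.1368560949095473 [ 0.50357636 -0.02774281] [[-0.3  0.6]
 [ 0.5  0.3]
 [ 0.3  0.1]
 [-0.4 -0.9]]
0.06894494852764729 0.06425543045416242
0.06860845183632228 -0.06242109478398243
-0.0735759716437905 0.06867136573724146
0.06937867573264349 -0.19963758622199568
[[-0.4 -1.7  0. ]
 [ 0.2 -1.   0. ]
 [ 0.3 -0.8  0. ]
 [ 1.4 -0.7  0. ]]
```

Run:
```python
from h import *
th,_=D(); q=quat(th)
for i in (3,2,1,0):
    y=BY[i]
    (move_pose(W(-.056,y,.10),q) if i==3 else movel(W(-.056,y,.09),q,v=.2))
    movel(W(-.056,y,.076),q,v=.05)
    h=movel(W(-.056,y,.064),q,v=.02,until_force=12)
    z=get_tcp_pos()[2]; print(i,h,z,get_ft_force(),get_time(),flush=True)
    if not h or z<.067: print("free"); break
    movel(W(-.056,y,.09),q,v=.1)
```

```text
3 True 0.07002987102129038 [-2.00194022  0.83551187  9.25033808] 6.075
2 False 0.06407777045087777 [ 1.00874079 -1.1021529   3.87875134] 8.4417
free
```

Run:
```python
from h import *
th,_=D(); q=quat(th); y=BY[2]
print(movel(W(-.056,y,.044),q,v=.04,until_force=20),get_tcp_pos()[2],get_ft_force())
movel(W(-.056,y,.10),q,v=.15)
movel(W(-.07,y,.24),q,v=.3)
cv2.imwrite('pics/s2.png',read_camera('side')[:,:,::-1]); print(get_time())
```

```text
False 0.04383222153449892 [0.60712692 0.62898482 0.61449168]
10.2833
```

View pics/s2.png

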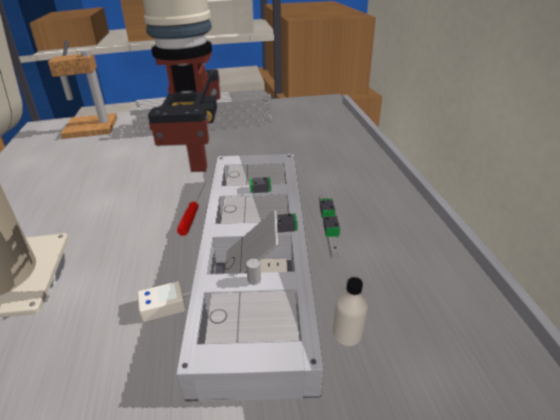

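The side view shows the third cover (far edge at about (275,225)) tilted about 0.75 rad, with the sockets visible beneath. Next I'll push its far edge along its arc from beyond.

Run:
```python
from h import *
th,_=D(); q=quat(th); y=BY[2]
movel(W(.09,y,.24),q,v=.25); movel(W(.09,y,.10),q,v=.15)
P=lambda a:W(-.018+.085*np.cos(a)+.0025*np.sin(a)+.010,y,.0675+.085*np.sin(a)-.02)
movel(P(.55),q,v=.1,until_force=20); print(get_ft_force())
for a in list(np.arange(.65,1.31,.1))+[1.38]:
    h=movel(P(a),q,v=.06,until_force=20); print(round(a,2),h,np.round(get_ft_force(),1))
    if h: break
p=loc(get_tcp_pos())
h=movel(W(p[0]-.012,y,p[2]),q,v=.02,until_force=12); print(h,loc(get_tcp_pos()),get_ft_force())
movel(W(.06,y,p[2]),q,v=.15); movel(W(.08,y,.25),q,v=.25)
cv2.imwrite('pics/s3.png',read_camera('side')[:,:,::-1]); print(get_time())
```

```text
[ 0.36992979 -0.3662218   0.17695006]
0.65 False [0.3 0.7 1.4]
0.75 False [-0.3 -0.1  0. ]
0.85 False [-0.2 -0.6 -0. ]
0.95 False [-0.5 -0.2 -0. ]
1.05 False [0.3 0.2 0.6]
1.15 False [ 0.4  0.4 -0.9]
1.25 False [ 0.3 -1.3 -0.5]
1.38 False [ 0.7 -0.9  1.1]
True [ 0.01017132 -0.06752949  0.13130631] [2.2177148  0.95463991 0.90811848]
16.4333
```

View pics/s3.png

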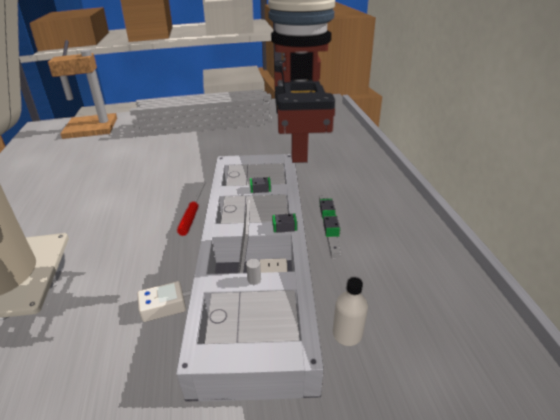

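Run:
```python
from h import *
im=cv2.imread('pics/s3.png')[150:310,170:330]
c=camera_info('side'); Ti=np.linalg.inv(c['T'])
im=cv2.resize(im,None,fx=3.7,fy=3.7,interpolation=cv2.INTER_CUBIC)
for a,col in((1.2,(0,0,255)),(1.4,(0,255,0))):
    for dy in(-.0465,.0465):
        p=Ti@np.r_[W(-.018+.085*np.cos(a),BY[2]+dy,.0675+.085*np.sin(a)),1]
        uv=cv2.projectPoints(np.array([[p[0],-p[1],-p[2]]]),np.zeros(3),np.zeros(3),c['intrinsics'],c['dist'])[0].ravel()
        cv2.circle(im,tuple(int(v) for v in (uv-[170,150])*3.7),4,col,1); print(a,dy,uv)
cv2.imwrite('pics/s3c.png',im)
```

```text
1.2 -0.0465 [256.77619583 235.65467781]
1.2 0.0465 [257.39532735 201.08694641]
1.4 -0.0465 [245.85409351 233.69207094]
1.4 0.0465 [247.71290728 199.21331556]
```

View pics/s3c.png

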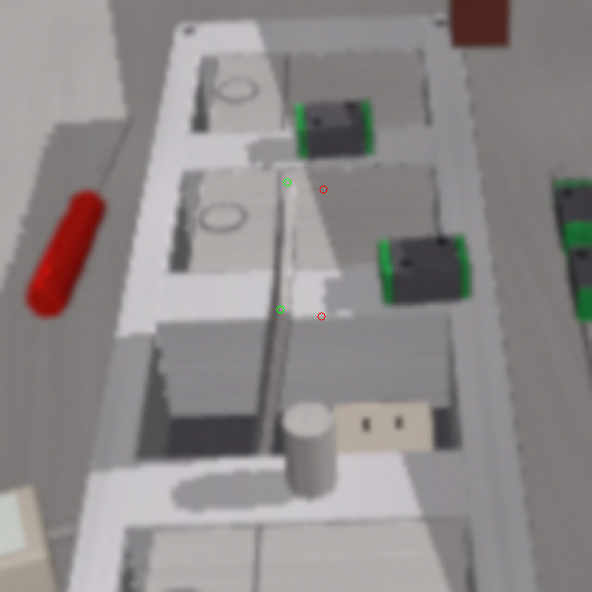

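The crop shows the cover's top edge running from about (290,175) to (280,315), on the markers I projected for 1.4 rad. It is at the stop and the bystanders are where they were.

```bash
python3 -c "
from station import *
print(job_done())"
```

```text
the job is handed in; nothing more can be done
None
```

The unlatched cover was the third one from the robot's left; I pushed it open to its stop at about 1.4 rad, left the parts and tools where they were, and handed the job in a little after 16 s on the robot's clock.

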